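# Shut down the bench for the night

### The job

Flip the toggle switches of the blue vortex mixer and of the white pump with dark red sides from on (leaning to the green dot) to off (leaning to the red dot), in either order. The grey stirrer runs overnight: leave its switch on, and do not push or tip the glass bottle standing on it.

Things in the scene. Friction and masses are not known exactly. Their poses are not given: they have to be found in the camera images.
- mixer_switch: Yellow-tipped toggle bat on the blue vortex mixer: 50 mm long, 8 mm thick, 13 at the tip. Origin: pivot, 80 mm above the bench, 2 above its flat plate; z runs up the bat. Swings 0.45 rad each way from upright in its y-z plane: to +y (green dot) = on, to -y (red dot) = off. Past upright (3 N at the tip) it snaps over. Black cup 85 mm off to +x, 25 above the pivot.
- pump_switch: Yellow-tipped toggle bat on the white pump with dark red sides: 50 mm long, 8 mm thick, 13 at the tip. Origin: pivot, 90 mm above the bench, 2 above its flat plate; z runs up the bat. Swings 0.45 rad each way from upright in its y-z plane: to +y (green dot) = on, to -y (red dot) = off. Past upright (3 N at the tip) it snaps over. Black head 85 mm off to +x, 23 above the pivot.
- stirrer_switch: Yellow-tipped toggle bat on the grey stirrer (leave it on): 50 mm long, 8 mm thick, 13 at the tip. Origin: pivot, 70 mm above the bench, 2 above its flat plate; z runs up the bat. Swings 0.45 rad each way from upright in its y-z plane: to +y (green dot) = on, to -y (red dot) = off. Past upright (3 N at the tip) it snaps over. White plate with bottle 84 mm off to +x.
- bottle: Loose glass bottle, 64 mm wide and 120 mm tall, with a blue cap, upright on the stirrer's plate. Origin: centre of its underside; z up.

How it is judged:
At the end, for the whole second after the job is handed in: The mixer's and the pump's bats lean to their red dots, within about 7 degrees of the stop; the stirrer's bat leans to its green dot, within about 8 degrees of the stop; the bottle is at rest, upright within 10 degrees and within 20 mm of where it stood (angle between each of mixer_switch, pump_switch's own y axis and vertical below 1.25 rad and angle between stirrer_switch's own y axis and vertical above 1.87 rad and distance of bottle from where it was at the start of the episode below 0.02 m and angle between bottle's own z axis and vertical below 0.17 rad and linear speed of bottle below 0.02 m/s); the robot touches nothing.
It fails at once if the stirrer was switched off, even for a moment (angle between stirrer_switch's own y axis and vertical below 1.57 rad).
It fails at once if the bottle on the stirrer was pushed or tipped (distance of bottle from where it was at the start of the episode above 0.03 m or angle between bottle's own z axis and vertical above 0.35 rad).
It also fails if it takes over 40 s, if anything falls off the work surface, if the arm or the gripper's body presses on something with over 40 N, if the wrist force passes 120 N, or if a joint passes its speed limit or range.

### The arm

A 6-joint arm with a two-finger parallel gripper is mounted at the origin on the work surface. World frame = base frame: x ahead of the robot, y to its left, z up, the work surface at z = 0. Lengths are in m, angles in rad, forces in N, time in s.
With the tool pointing down it reaches from about 0.275 to 0.725 m from the base axis. Payload 5.6 kg.
Tool frame: the origin (TCP) lies between the finger pads; the fingertips stand 25 mm ahead of it and the grasp point (between the pads) lies 6 mm ahead of it; z points along the fingers, y is the line along which they close (so a half turn about z gives the same grasp; the last joint's range is limited). The gripper opens to 85 mm and grips with 20 to 120 N. Pads are 22 mm wide; open, the fingers measure 114 mm over their backs; the gripper's body (76 mm by 85 mm) begins 54 mm behind the grasp point. The pads swing forward as they close: fully open they stand 13 mm farther back than shut.
Start: joints at [1.48, 0.255, 0.108, 0, -1.424, -0.285], TCP at [0.202, 0.512, 0.256] pointing down, gripper open.
Joint ranges: [-2.95, 2.95], [-1.21, 1.97], [-1.09, 1.5], [-2.87, 1.71], [-2.94, -0.07], [-3.05, 3.05]. Speed limits (rad/s): [2.57, 2.57, 3.14, 3.14, 3.14, 3.14].

### API

Orientations are given as a unit quaternion [w, x, y, z].
In Python, from workcell import get_obs, imaging, job gives the robot as it stands.
- The arm moves only by the shell command python3 -m pendant 'ROWS' [OPENING] [FORCE]. ROWS is JSON, a list of rows, each a list of 6 numbers: the shift along the world's x, y, z in units of 0.4 m (1.0 is 0.4 m), then the turn, a rotation vector about the world's x, y, z in units of 360 degrees (1.0 is 360 degrees). A call has 1 to 12 rows; each row is the pose to reach, as a shift and turn from the pose commanded when the call began, turning the shorter way round; what a row does not reach only later rows make up. A row lasts 1/10 s, in which the tool goes at most 50 mm and 8.59 degrees, less where a joint would pass 70% of its speed; a pose out of reach is approached as far as the arm can. A call with a number of a shift or a turn outside -1 to 1 is refused whole. A call with a gripper value outside its range is refused whole. OPENING is the opening, from 0 (shut) to 1 (fully open), set as the call begins (- or left out, the last holds). The fingers move at their own pace and stop on an object; FORCE is the grip in N (left out, the last holds). Time passes only in rows, so rows that repeat a pose let the fingers close. It gives the time, the measured TCP pose, the force, the opening and the grip force at its end, in the units of the state.
- get_obs(): the state, without advancing time (a new reading comes with each control period).
- imaging.grab_frame(name): name is "side" or "top" or "wrist"; returns (picture, depth): 384x512x3 uint8, red, green, blue; 384x512 float32, m along the optical axis (not along the pixel's ray), 0 where there is no reading.
- imaging.camera_params(name): a dict with "mtx" (3x3 intrinsics, pixels), "k1" (the pictures are not rectified: a ray, as slopes to the right and down, at radius r is drawn at 1 + k1 r^2 times it, then the intrinsics apply), "R" (3x3) and "t" (3): a world point X has camera coordinates R X + t. Camera axes: x right, y down, z forward; pixel columns grow to the right and rows downward; lengths in m; the calibration is good to about 2 mm. A picture is of the moment at which its call begins: read the wrist's pose just before it. camera_params takes no time and is no camera call; for the wrist camera it gives the pose at the moment of the call.
- job.job_done(): hands the job in; it is judged then, once.
The state is a dict: "time": time; "q": joint angles; "joint_vel": joint speeds; "tau": joint torques, N m; "ee_pos": TCP position; "eef_rot": TCP orientation; "force": force on the tool from outside, world axes, zero at the start; "wrist_torque": the same for the moment, N m; "width": finger opening in m; "grasp_force": force on a finger pad.
Only numpy, scipy, OpenCV 4.12 (cv2) and the standard library are available. Lean on these libraries where they do the work, as an engineer would, in place of code of your own. Each camera call takes 0.05 s, during which the arm holds its last target. There are 200 camera calls.

## Working session

There is one attempt and no reset: what is moved stays moved. The work goes in short steps, Python scripts to look and compute and a shell command to move; the robot and the scene stay as the last step left them, time stands still between calls to the robot, and variables do not carry over. Pictures are saved under pics/ and viewed, at most 10 in all, crops included, and the job is handed in when it is done.

```bash
mkdir -p pics; cat > h.py <<'E'
import numpy as np, cv2
from workcell import get_obs, imaging, job
def ray(P,uv):
    K=np.array(P['mtx']);R=np.array(P['R']);t=np.array(P['t']);k=P['k1']
    d=(np.array(uv,float)-[K[0,2],K[1,2]])/[K[0,0],K[1,1]]
    s=d.copy()
    for _ in range(20): s=d/(1+k*(s@s))
    return -R.T@t, R.T@np.array([s[0],s[1],1.]), np.r_[s,1]
def onplane(P,uv,z):
    c,d,_=ray(P,uv); return c+d*(z-c[2])/d[2]
def bydepth(P,uv,D):
    c,d,_=ray(P,uv); return c+d*D
E
python3 - <<'E'
from h import *
for n in("side","top"):
    im,d=imaging.grab_frame(n); P=imaging.camera_params(n)
    np.savez(f'{n}.npz',im=im,d=d,**{k:np.array(P[k]) for k in('mtx','k1','R','t')})
    cv2.imwrite(f'pics/{n}0.png',cv2.resize(im[:,:,::-1],(800,600)))
    print(n,-np.array(P['R']).T@np.array(P['t']))
print(get_obs())
E
```

```text
side [0.34161123 0.6275771  0.77928335]
top [ 0.42551346 -0.01765378  1.03063766]
{'time': 0.1, 'q': array([ 1.47961509e+00,  2.55677720e-01,  1.07107272e-01, -4.13186308e-04,
       -1.42389708e+00, -2.84602069e-01]), 'joint_vel': array([ 0.00087143, -0.00026809,  0.00409751,  0.00025648, -0.00023011,
        0.00026919]), 'tau': array([-2.80808599e-03, -3.87600982e+01,  2.38474989e+01,  5.37794575e+00,
       -3.73242830e-03,  3.19819947e-06]), 'ee_pos': array([0.20165263, 0.51125987, 0.25548234]), 'eef_rot': array([ 8.51426317e-04,  9.82394188e-01, -1.86817875e-01, -1.22702609e-04]), 'force': array([ 1.07847302,  0.02105151, -0.56801088]), 'wrist_torque': array([-0.02223156, -0.03569867, -0.01248646]), 'grasp_force': 0.0, 'width': 0.08526917675270576}
```

View pics/top0.png

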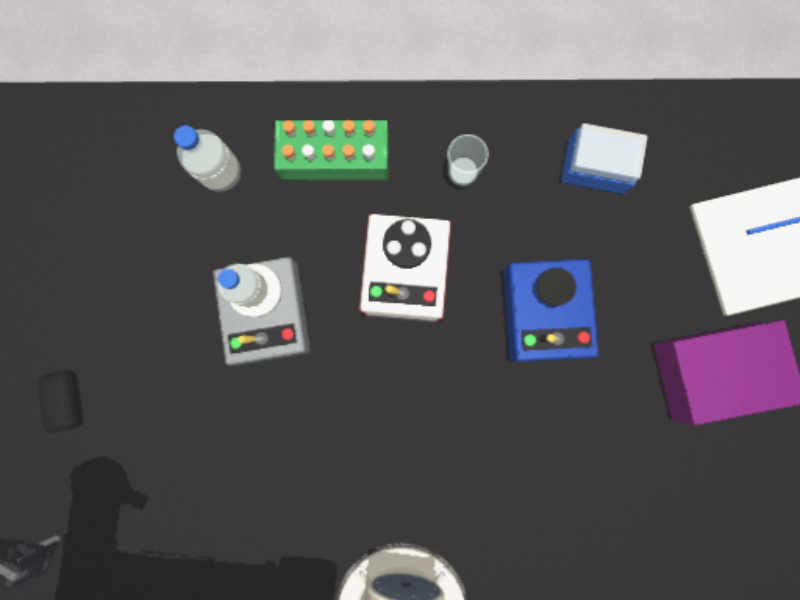

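View pics/side0.png

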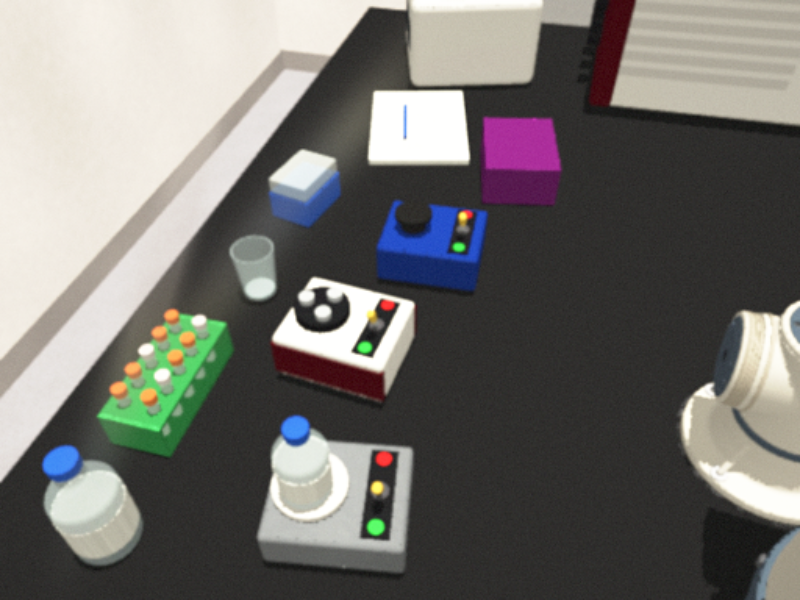

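The top view (800x600 scale) shows the mixer's dots at (530,340) green and (584,338) red, and the pump's at (376,292) green and (429,296) red. The stirrer with its bottle is at left. World +y runs left and both bats lean left. The side view agrees.

```bash
python3 - <<'E'
from h import *
o=get_obs(); tcp=o['ee_pos']
seeds={'top':{'mixer':((530,340),(584,338),(551,338)),'pump':((376,292),(429,296),(391,290)),'stirrer':((236,343),(288,334),(246,339))},
'side':{'mixer':((459,247),(467,214),(463,217)),'pump':((365,348),(387,306),(372,315)),'stirrer':((376,527),(384,459),(377,488))}}
H={'mixer':.08,'pump':.09,'stirrer':.07}
for n in seeds:
    P=dict(np.load(n+'.npz')); P['k1']=float(P['k1']); hsv=cv2.cvtColor(P['im'],cv2.COLOR_RGB2HSV)
    M={'g':cv2.inRange(hsv,(45,120,90),(75,255,255)),'r':cv2.inRange(hsv,(0,150,120),(8,255,255))|cv2.inRange(hsv,(172,150,120),(180,255,255)),'y':cv2.inRange(hsv,(18,120,120),(35,255,255))}
    for s,pts in seeds[n].items():
        X={}
        for c,p in zip('gry',pts):
            p=np.array(p)*.64; k,l,st,ce=cv2.connectedComponentsWithStats(M[c])
            i=min((i for i in range(1,k) if st[i,4]>3),key=lambda i:np.hypot(*(ce[i]-p)))
            uv=ce[i]; X[c]=onplane(P,uv,H[s]-.002 if c!='y' else H[s]+.042)
            print(n,s,c,uv.round(1),st[i,4],X[c].round(4))
        g,r=X['g'],X['r']; v=g-r
        print('  mid',((g+r)/2).round(4),'len',np.linalg.norm(v).round(4),'yaw deg of +y rel world y',np.degrees(np.arctan2(-v[0],v[1])).round(1))
E
```

```text
top mixer g [338.9 217.2] 42 [ 0.4719 -0.2161  0.078 ]
top mixer r [373.1 215.5] 44 [ 0.4767 -0.3056  0.078 ]
top mixer y [352.4 215.9] 25 [ 0.4731 -0.2408  0.122 ]
  mid [ 0.4743 -0.2609  0.078 ] len 0.0896 yaw deg of +y rel world y 3.1
top pump g [240.3 186. ] 42 [0.5531 0.0441 0.088 ]
top pump r [274.2 189. ] 41 [ 0.5453 -0.0456  0.088 ]
top pump y [250.2 185.1] 36 [0.5496 0.0162 0.132 ]
  mid [ 0.5492 -0.0008  0.088 ] len 0.09 yaw deg of +y rel world y -5.0
top stirrer g [150.1 219.2] 38 [0.4653 0.2875 0.068 ]
top stirrer r [183.6 213.2] 42 [0.4818 0.1975 0.068 ]
top stirrer y [157.  216.6] 41 [0.4703 0.256  0.112 ]
  mid [0.4736 0.2425 0.068 ] len 0.0915 yaw deg of +y rel world y 10.4
side mixer g [293.2 157.8] 49 [ 0.4719 -0.2159  0.078 ]
side mixer r [299.8 136.9] 18 [ 0.4726 -0.3073  0.078 ]
side mixer y [295.6 139.5] 40 [ 0.4725 -0.2353  0.122 ]
  mid [ 0.4722 -0.2616  0.078 ] len 0.0914 yaw deg of +y rel world y 0.4
side pump g [232.9 221.9] 68 [0.5526 0.0438 0.088 ]
side pump r [247.5 195. ] 50 [ 0.5449 -0.0447  0.088 ]
side pump y [237.7 202.2] 33 [0.5462 0.0244 0.132 ]
  mid [ 5.487e-01 -4.000e-04  8.800e-02] len 0.0889 yaw deg of +y rel world y -5.0
side stirrer g [240.1 336.9] 112 [0.4645 0.2862 0.068 ]
side stirrer r [245.2 293.3] 85 [0.4807 0.1976 0.068 ]
side stirrer y [240.8 311.7] 57 [0.4691 0.262  0.112 ]
  mid [0.4726 0.2419 0.068 ] len 0.09 yaw deg of +y rel world y 10.3
```

```bash
python3 -m pendant '[[0,0,0.1,0,0,0],[0,0,0.19,0,0,0],[0.5,-0.625,0.19,0,0,0.046],[0.5,-0.625,0.19,0,0,0.046],[0.5,-0.625,0.19,0,0,0.046],[0.5,-0.625,0.19,0,0,0.046],[0.5,-0.625,0.19,0,0,0.046],[0.5,-0.625,0.19,0,0,0.046],[0.5,-0.625,0.19,0,0,0.046],[0.5,-0.625,0.19,0,0,0.046]]' 0 20
```

```text
time: 1.1
ee_pos: [0.403, 0.2594, 0.332]
eef_rot: [0.0, 0.999, -0.045, -0.0]
force: [-0.6, 0.7, -0.0]
width: -0.0003
grasp_force: 0.0
```

```bash
python3 -m pendant '[[0.37,-0.485,0,0,0,0],[0.37,-0.485,0,0,0,0],[0.37,-0.485,0,0,0,0],[0.37,-0.485,0,0,0,0],[0.37,-0.485,0,0,0,0],[0.37,-0.485,0,0,0,0],[0.37,-0.485,-0.2,0,0,0],[0.37,-0.485,-0.2,0,0,0],[0.37,-0.485,-0.2,0,0,0]]'; python3 - <<'E'
from h import *
print(get_obs()['ee_pos'])
im,d=imaging.grab_frame("wrist"); im2,_=imaging.grab_frame("side")
cv2.imwrite('pics/w1.png',np.hstack([cv2.resize(im,(400,300)),im2[100:340,130:450]][:1]+[cv2.resize(im2[130:280,160:360],(400,300))])[:,:,::-1])
E
```

```text
time: 2.0
ee_pos: [0.547, 0.0681, 0.2473]
eef_rot: [0.001, 0.999, -0.043, -0.005]
force: [-0.4, 0.1, 0.1]
width: -0.0002
grasp_force: 0.0
[0.54701017 0.06812188 0.24729698]
```

View pics/w1.png

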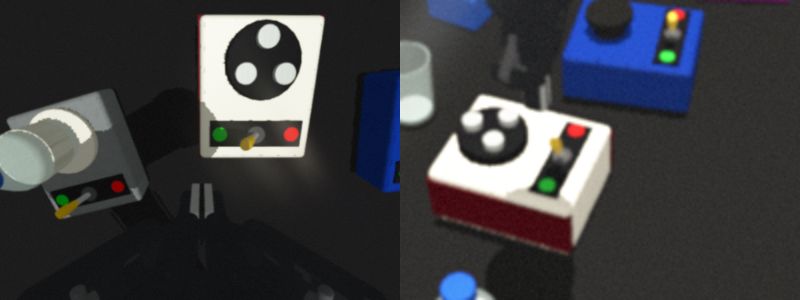

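The wrist view shows the closed fingers short of the pump, with its bat leaning to green. Next I lower beside the bat on the green side.

```bash
python3 -m pendant '[[0,0,-0.12,0,0,0],[0,0,-0.24,0,0,0],[0,0,-0.265,0,0,0],[0,0,-0.265,0,0,0]]'; python3 -m pendant '[[0,-0.04,0,0,0,0],[0,-0.08,0,0,0,0],[0,-0.11,0,0,0,0],[-0.01,-0.14,0,0,0,0],[-0.01,-0.14,0,0,0,0]]'; python3 - <<'E'
from h import *
im2,_=imaging.grab_frame("side");im,_=imaging.grab_frame("wrist")
cv2.imwrite('pics/w2.png',np.hstack([cv2.resize(im,(400,300)),cv2.resize(im2[130:280,160:360],(400,300))])[:,:,::-1])
E
```

```text
time: 2.5
ee_pos: [0.5504, 0.0678, 0.1473]
eef_rot: [0.001, 0.999, -0.043, 0.0]
force: [0.3, -0.2, 1.1]
width: 0.0
grasp_force: 0.0
time: 3.0
ee_pos: [0.546, 0.0097, 0.148]
eef_rot: [-0.0, 0.999, -0.044, 0.001]
force: [0.9, 0.5, 0.0]
width: -0.0001
grasp_force: 0.0
```

View pics/w2.png

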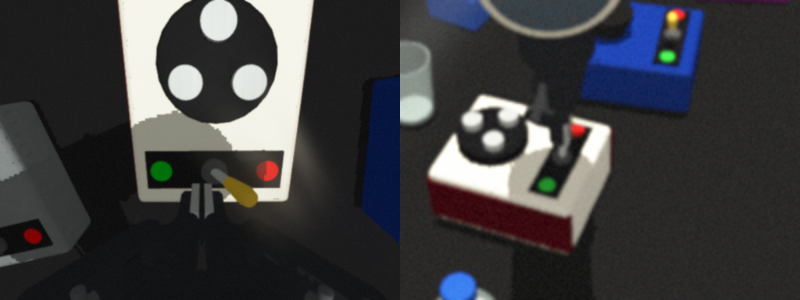

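The pump bat now leans to red (wrist crop, tip at (240,192)) with no force on it. Next is the mixer.

```bash
python3 -m pendant '[[0,0.02,0,0,0,0],[0,0.02,0.12,0,0,0],[0,0.02,0.24,0,0,0],[0,0.02,0.26,0,0,0],[-0.18,-0.515,0.26,0,0,0.02],[-0.18,-0.515,0.26,0,0,0.02],[-0.18,-0.515,0.26,0,0,0.02],[-0.18,-0.515,0.26,0,0,0.02],[-0.18,-0.515,0.26,0,0,0.02],[-0.18,-0.515,0.26,0,0,0.02],[-0.18,-0.515,0.26,0,0,0.02]]'; python3 -m pendant '[[0,0,-0.12,0,0,0],[0,0,-0.24,0,0,0],[0,0,-0.285,0,0,0],[0,0,-0.285,0,0,0]]'
```

```text
time: 4.2
ee_pos: [0.4739, -0.1943, 0.2501]
eef_rot: [-0.0, 1.0, 0.019, -0.0]
force: [-0.9, 0.3, 0.1]
width: -0.0003
grasp_force: 0.0
time: 4.6
ee_pos: [0.4723, -0.1927, 0.1332]
eef_rot: [-0.001, 1.0, 0.02, -0.003]
force: [0.2, 0.2, 0.7]
width: -0.0004
grasp_force: 0.0
```

```bash
python3 -m pendant '[[0,-0.04,0,0,0,0],[0,-0.08,0,0,0,0],[0,-0.11,0,0,0,0],[0,-0.145,0,0,0,0],[0,-0.145,0,0,0,0]]'; python3 -m pendant '[[0,0.02,0,0,0,0],[0,0.02,0.12,0,0,0],[0,0.02,0.24,0,0,0],[0,0.1,0.36,0,0,0],[0,0.2,0.4,0,0,0],[-0.1,0.25,0.4,0,0,0],[-0.1,0.25,0.4,0,0,0]]'; python3 - <<'E'
from h import *
im2,_=imaging.grab_frame("side");im,_=imaging.grab_frame("top")
cv2.imwrite('pics/w3.png',np.hstack([cv2.resize(im[120:270,120:400],(400,214)),cv2.resize(im2[130:384,160:360],(400,508))[:214] ])[:,:,::-1])
E
```

```text
time: 5.1
ee_pos: [0.4747, -0.2534, 0.1374]
eef_rot: [0.001, 1.0, 0.019, 0.001]
force: [0.0, 0.6, -0.1]
width: 0.0001
grasp_force: 0.0
time: 5.8
ee_pos: [0.4306, -0.1497, 0.2974]
eef_rot: [-0.0, 1.0, 0.021, 0.001]
force: [0.6, -0.3, 0.4]
width: 0.0
grasp_force: 0.0
```

View pics/w3.png

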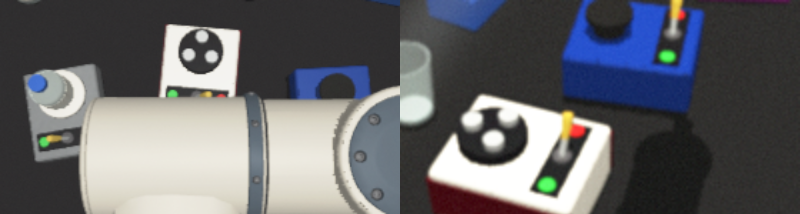

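The side crop shows the pump bat (tip at (567,118)) and the mixer bat (tip at (676,3)) both leaning to their red dots. In the top crop the stirrer's bat is still on green (45,140) and the bottle is in place. The arm is clear.

```bash
python3 -c "
from workcell import job
print(job.job_done())"
```

```text
the job is handed in; nothing more can be done
None
```

The mixer and pump switches are both off, the stirrer is still on with its bottle where it stood, and the job was handed in at about 6 s; no verdict was returned.

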